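Set the strap splitter's hidden adjuster bolt and hold it for the locknut

TASK

The locknut of the green strap splitter has been slackened and its roller spring has pushed the adjuster back to its stop. Reach down into the gap behind the front bracket, grip the hidden bolt head by its flats and turn it clockwise (as seen from your side) until the pointer on the front stands at the red tab, without running noticeably past it, which would drive the roller into the blade. Finish while still gripping the head, keeping it steady at the tab against the spring so that I can tighten the locknut from the front; leave the pointer, the nut, the red tab and everything else on the bench untouched.

Things in the scene. Friction and masses are not known exactly. Their poses are not given: they have to be found in the camera images.
- head_centre (a point): centre of the adjuster's steel hex bolt head, 30 mm across flats, 16 mm thick along the level bolt, 105 mm above the bench. Axes turn with the head: x along the bolt, away from the robot's side; y square to the pair of flats that a gripper coming from above can take; z in those flats, upward. At rest z leans 0.40 rad from vertical to the left (+y side); turning the bolt up swings it to the right
- bolt_head: the same head (origin and axes as above). It sits in the gap behind the bracket, hidden from the robot by the bracket's round lug but open from above. From its centre: bracket 24 mm away on the robot side, its top 26 mm higher; roller case 28 mm away on the far side, its top 17 mm higher; beside and below the flats free for 50 mm; a 33 mm round strap on the bolt lies 14 to 21 mm towards the bracket
- bolt_angle (a joint): angle of the adjuster bolt with its pointer, rad: 0 at its stop, where it starts; grows (to 1.1 at most) as the bolt is turned clockwise seen from the robot, right-handed about the head's x axis. A return spring, 0.12 N m at 0 rising to 0.22 N m at 0.85, turns it back to 0 whenever it is let go
- setting_tab (a joint): where the red tab (6 x 10 mm, at the lower edge of the dial on the bracket's front) stands, rad, on the same scale: the pointer is at the tab when joint bolt_angle equals this value. Between 0.50 and 0.85, different each time. It stays put unless pushed
- pointer: dark pointer and brass locknut (30 mm across flats) on the bolt's front end, on the robot side of the bracket; the pointer hangs down over the dial, its end 52 mm from the axis, and turns with the bolt: clockwise swings its end to the left. Origin on the bolt's axis, 32 mm beyond the head's centre; axes parallel to the splitter's when the bolt is at 0
- pointer_tip (a point): outer end of the pointer, 52 mm from the bolt's axis; its y and z axes turn with the pointer
- tab_tip (a point): the red tab's fine line on the dial, 58 mm from the bolt's axis; its y and z axes turn with the tab and are parallel to those of the pointer tip when the pointer is at the tab
- splitter: green bench strap splitter, fixed to the bench: base 190 x 150 x 14 mm, front bracket 131 mm high, behind a gap of 52 mm the grey roller case, 122 mm high with its screws. Origin under the centre of the base, x away from the robot's side, z up; the bolt runs along its x axis, the head's centre at x = -32 mm, z = 105 mm
- spanner: open-ended steel spanner, 200 mm long, lying on the bench at the right of the splitter; a bystander; origin at the centre of its underside
- tack_tin: dark green lidded tin, 73 x 100 x 29 mm, right of the splitter; a bystander; origin at the centre of its underside
- thread_spool_white: spool of cream thread, 48 mm dia x 52 mm, standing at the left; a bystander; origin at the centre of its underside
- thread_spool_black: spool of black thread, 44 mm dia x 58 mm, standing at the left; a bystander; origin at the centre of its underside
- beeswax: lump of yellow beeswax, 38 x 53 x 24 mm, left of the splitter; a bystander; origin at the centre of its underside
- heel_block: brown leather heel block, 62 x 69 x 19 mm, at the left; a bystander; origin at the centre of its underside
- hammer: shoemaker's hammer, 228 mm long, wooden handle, lying at the left in front; a bystander; origin at the centre of its underside
- abrasive_roll: roll of yellow abrasive paper, 52 mm dia x 118 mm, lying at the right; a bystander; origin at the centre of its underside

How it is judged:
By the outcome, as a careful person would: the job done as asked, in the order asked, and still so for the second after the job is handed in, while the arm keeps its last pose, push and grip.
It also fails if it takes over 35 s, if anything falls off the work surface, if the arm or the gripper's body presses on something with over 40 N, if the wrist force passes 120 N, or if a joint passes its speed limit or range.

ROBOT

A 6-joint arm with a two-finger parallel gripper is mounted at the origin on a cart in front of the work surface, level with it; the furniture and walls round the work are solid. World frame = base frame: x ahead of the robot, y to its left, z up, the work surface at z = 0. Lengths are in mm, angles in degrees, forces in N, time in s.
With the tool pointing down it reaches from about 350 to 850 mm from the base axis. Payload 8.1 kg.
Tool frame: the origin (TCP) lies at the very end of the fingers, on their centre line; the grasp point (between the pads) lies 19 mm behind it; z points along the fingers, y is the line along which they close (so a half turn about z gives the same grasp; the last joint's range is limited). The gripper opens to 85 mm and grips with 20 to 120 N. Pads are 22 mm wide; open, the fingers measure 114 mm over their backs; the gripper's body (76 mm by 85 mm) begins 54 mm behind the grasp point. The pads swing forward as they close: fully open they stand 13 mm farther back than shut.
Start: joints at [-73.018, 7.471, 85.268, -0, 87.261, -4.893], TCP at [223.575, -556.794, 231.292] pointing down, gripper open.
Joint ranges: [-169.43, 169.43], [-51.17, 129.36], [1.28, 143.12], [-76.62, 256.62], [0, 156.53], [-152.29, 152.29]. Speed limits (degrees/s): [136.94, 136.94, 159.86, 180, 180, 180].

INTERFACE

Orientations are given as [roll, pitch, yaw] about the fixed x, y, z axes, in that order (R = Rz(yaw) Ry(pitch) Rx(roll)).
In Python, from bench import sense, eyes, job, models gives the robot as it stands. The module is installed in compiled form; this text tells all that it offers.
- The arm moves only by the tool apply_moves, never from a script. Its argument "rows" is a list of rows, each a list of 6 numbers: the shift along the tool's x, y, z in mm, then the turn, a rotation vector about the tool's x, y, z in rad. In form: [[dx, dy, dz, rx, ry, rz], ...]. A call has exactly 5 rows; each row shifts and turns the commanded pose from where the row before left it, along the tool's axes as they then stand; what a row does not reach is not made up. A row lasts 1/8 s, in which the tool goes at most 62.5 mm and 10.7 degrees, less where a joint would pass 70% of its speed; a pose out of reach is approached as far as the arm can. A call is refused whole if a number of a shift passes 62.5 or a number of a turn 0.188, either way. A call with a gripper value outside its range is refused whole. "fingers" is the finger opening in mm, from 0 to 85.4, set as the call begins (left out, the last holds). The fingers move at their own pace and stop on an object; "grip_force" is the grip in N (left out, the last holds). Time passes only in rows, so rows that do not move let the fingers close, or fill a call up. It gives the time, the measured TCP pose, the force, the opening and the grip force at its end, in the units of the state.
- sense(): the state, without advancing time (a new reading comes with each control period).
- eyes.snapshot(name): name is "scene" or "top" or "wrist"; returns (picture, depth): 420x560x3 uint8, red, green, blue; 420x560 float32, mm along the optical axis (not along the pixel's ray), 0 where there is no reading.
- eyes.get_calibration(name): a dict with "intrinsics" (3x3 intrinsics, pixels), "R" (3x3) and "t" (3): a world point X has camera coordinates R X + t; the wrist camera has in their place "mount" (4x4, takes a point from camera to tool coordinates, whose origin is the TCP and whose axes are the flange's). Camera axes: x right, y down, z forward; pixel columns grow to the right and rows downward; lengths in mm; the calibration is good to about 2 mm. A picture is of the moment at which its call begins: read the wrist's pose just before it. get_calibration takes no time and is no camera call.
- job.hand_in(): hands the job in; it is judged then, once.
Trained networks look in the newest picture that a camera, given by its name, has taken for a name from the list of things; names that differ only in an ending like _2 or _b are one class to them, and where a whole thing is asked for, a point or a joint stands for the part that bears it (a point fixed in the world has none). Each returns a list of dicts, best first, with "confidence" (0 to 1); they miss things now and then, are a little off and sometimes report something else, mostly with a low value. They report only what shows in the picture. A call takes as long as a camera call.
- models.boxes_of(name, camera): "xyz" ([x, y, z] in mm, in world coordinates, good to about 4 mm: the middle of the surface that is visible of it).
- models.cut_out(name, camera): "pixels" (420x560 bool, what is visible of it).
- models.place_of(name, camera): "xyz" ([x, y, z] in mm, in world coordinates, good to about 4 mm: a listed point, or the origin of a listed thing).
The state is a dict: "time": time; "joint_pos": joint angles; "qd": joint speeds; "joint_efforts": joint torques, N m; "tool_pos": TCP position; "tcp_rot": TCP orientation; "ft_force": force on the tool from outside, world axes, zero at the start; "wrist_torque": the same for the moment, N m; "finger_gap": finger opening in mm; "grip_force": force on a finger pad.
Only numpy, scipy, OpenCV 4.12 (cv2) and the standard library are available. Lean on these libraries where they do the work, as an engineer would, in place of code of your own. Each camera call takes 0.05 s, during which the arm holds its last target. There are 200 camera calls.

## Working session

There is one attempt and no reset: what is moved stays moved. The work goes in short steps, Python scripts to look and compute and a tool call to move; the robot and the scene stay as the last step left them, time stands still between calls to the robot, and variables do not carry over. Pictures are saved under pics/ and viewed, at most 10 in all, crops included, and the job is handed in when it is done.

Besides the shell and the picture viewer there is one more tool, called after "Call:" by a JSON object that holds its "api" and its "payload", one argument or row to a line. apply_moves: Moves the arm, as the interface text tells. Its arguments: {"type":"object","properties":{"rows":{"type":"array"},"fingers":{"type":"number"},"grip_force":{"type":"number"}},"required":["rows"]}

```bash
mkdir -p pics; python3 - <<'E'
from bench import sense, eyes, job, models
import numpy as np, cv2
s=sense(); print(s['time'],s['tool_pos'],s['tcp_rot'],s['finger_gap'])
ims=[]
for c in ['scene','top']:
    p,d=eyes.snapshot(c); np.savez(c,p=p,d=d); cv2.imwrite(f'pics/{c}0.png',p[:,:,::-1])
    k=eyes.get_calibration(c); print(c,k)
    for n in ['head_centre','pointer','pointer_tip','tab_tip','splitter']:
        r=models.place_of(n,c); print(c,n,[(np.round(q['xyz'],1).tolist(),round(q['confidence'],2)) for q in r[:2]])
print(eyes.get_calibration('wrist'))
E
```

```text
0.0 [ 223.3814606  -556.27614743  230.24544318] [-1.79894596e+02 -6.81226428e-03  2.18731196e+01] 85.44685189354438
scene {'intrinsics': array([[477.65954727,   0.        , 282.10829223],
       [  0.        , 477.65954727, 199.50862071],
       [  0.        ,   0.        ,   1.        ]]), 'R': array([[-0.71467473, -0.69940805,  0.00827145],
       [-0.45019075,  0.45090266, -0.77072374],
       [ 0.53532076, -0.55454051, -0.63711577]]), 't': array([ 393.17810665,  267.00520033, 1044.03585434])}
scene head_centre [([492.4, 78.5, 106.7], 0.67)]
scene pointer []
scene pointer_tip []
scene tab_tip []
scene splitter [([522.4, 87.0, 0.3], 0.95)]
top {'intrinsics': array([[480.97771853,   0.        , 275.49886423],
       [  0.        , 480.97771853, 208.25952342],
       [  0.        ,   0.        ,   1.        ]]), 'R': array([[ 0.01672192, -0.99975565,  0.01445727],
       [-0.99711222, -0.01774549, -0.07383982],
       [ 0.07407833, -0.01318077, -0.99716532]]), 't': array([  38.26929335,  515.15779884, 1325.8143764 ])}
top head_centre [([494.2, 86.1, 104.4], 0.48)]
top pointer []
top pointer_tip [([460.3, 55.3, 55.9], 0.5)]
top tab_tip []
top splitter [([526.4, 86.3, -0.2], 0.6)]
{'intrinsics': array([[296.6041144 ,   0.        , 280.54142953],
       [  0.        , 296.6041144 , 205.07239581],
       [  0.        ,   0.        ,   1.        ]]), 'mount': array([[ 1.36153289e-05, -9.52975565e-01, -3.03047144e-01,
         7.67298119e+01],
       [ 9.99999969e-01,  8.83374607e-05, -2.32861832e-04,
         4.48935443e-01],
       [ 2.48682051e-04, -3.03047131e-01,  9.52975537e-01,
        -1.43328016e+02],
       [ 0.00000000e+00,  0.00000000e+00,  0.00000000e+00,
         1.00000000e+00]])}
```

View pics/scene0.png

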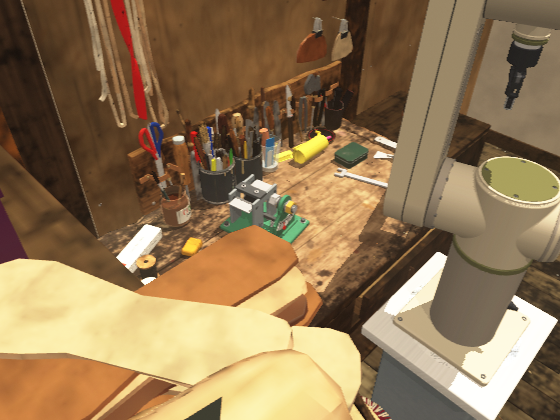

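View pics/top0.png

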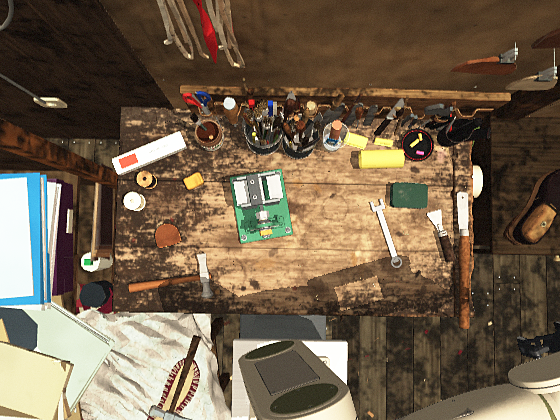

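The scene view shows the splitter around px (265,212). In the top view its base covers about (232–293, 170–243), yawed a few degrees. The networks put it near (524, 87) and the head near (493, 82, 105). The dial can't be read from here, so I'll fly the wrist camera in front of it.

```bash
cat > h.py <<'E'
import numpy as np, cv2
from scipy.spatial.transform import Rotation as Ro
from bench import sense, eyes, job, models
def cur():
    s=sense(); return np.array(s['tool_pos']), Ro.from_euler('xyz',s['tcp_rot'],degrees=True), s
def axes(yaw,lean,fwd=0):
    """tool pose: x to the robot side, lean = top to the left (rad), fwd = camera looks ahead (rad)"""
    B=Ro.from_euler('z',yaw,degrees=True)*Ro.from_rotvec([-lean,0,0])*Ro.from_rotvec([0,-fwd,0])
    return B*Ro.from_matrix(np.array([[-1,0,0],[0,1,0],[0,0,-1]]).T)
def plan(p1,R1,n,p0=None,R0=None):
    if p0 is None: p0,R0,_=cur()
    w=(R0.inv()*R1).as_rotvec(); rows=[]
    for i in range(n):
        Ra=R0*Ro.from_rotvec(w*i/n)
        rows.append(np.r_[Ra.inv().apply((p1-p0)/n),w/n])
    rows=np.array(rows); print(np.c_[rows[:,:3].round(1),rows[:,3:].round(3)].tolist()); return rows
def wristcam():
    p,R,_=cur(); k=eyes.get_calibration('wrist'); M=k['mount']
    Rc=R.as_matrix()@M[:3,:3]; c=p+R.apply(M[:3,3]); return k['intrinsics'],Rc,c
E
python3 - <<'E'
from h import *
p,R,s=cur()
plan(np.array([420,80,190.]),axes(7,0,np.radians(20)),20)
d=np.load('top.npz'); k=eyes.get_calibration('top')
eyes.snapshot('top')
m=models.cut_out('splitter','top')[0]['pixels']
v,u=np.nonzero(m); z=d['d'][v,u]; ok=z>0;K=k['intrinsics']
c=np.c_[(u-K[0,2])/K[0,0]*z,(v-K[1,2])/K[1,1]*z,z][ok]
w=(c-k['t'])@k['R']
b=w[(w[:,2]>4)&(w[:,2]<25)]
print(len(b),cv2.minAreaRect(b[:,:2].astype(np.float32)), w[:,2].max())
E
```

```text
[[21.0, -25.9, 2.1, -0.025, -0.003, -0.142], [24.4, -22.7, 1.4, -0.025, -0.003, -0.142], [27.4, -19.0, 0.8, -0.025, -0.003, -0.142], [29.8, -15.0, 0.3, -0.025, -0.003, -0.142], [31.7, -10.6, -0.2, -0.025, -0.003, -0.142], [32.8, -6.0, -0.5, -0.025, -0.003, -0.142], [33.4, -1.3, -0.7, -0.025, -0.003, -0.142], [33.2, 3.5, -0.8, -0.025, -0.003, -0.142], [32.4, 8.2, -0.7, -0.025, -0.003, -0.142], [30.9, 12.7, -0.6, -0.025, -0.003, -0.142], [28.8, 16.9, -0.3, -0.025, -0.003, -0.142], [26.1, 20.8, 0.1, -0.025, -0.003, -0.142], [22.9, 24.3, 0.6, -0.025, -0.003, -0.142], [19.2, 27.3, 1.2, -0.025, -0.003, -0.142], [15.2, 29.7, 1.8, -0.025, -0.003, -0.142], [10.8, 31.5, 2.5, -0.025, -0.003, -0.142], [6.3, 32.6, 3.3, -0.025, -0.003, -0.142], [1.6, 33.1, 4.1, -0.025, -0.003, -0.142], [-3.1, 32.9, 5.0, -0.025, -0.003, -0.142], [-7.7, 32.0, 5.8, -0.025, -0.003, -0.142]]
1707 ((523.515625, 89.2469711303711), (193.89401245117188, 150.93968200683594), 11.266129493713379) 135.61114829186593
```

Call:
{"api": "apply_moves", "payload": {
  "rows": [
    [21.0,-25.9,2.1,-0.025,-0.003,-0.142],
    [24.4,-22.7,1.4,-0.025,-0.003,-0.142],
    [27.4,-19.0,0.8,-0.025,-0.003,-0.142],
    [29.8,-15.0,0.3,-0.025,-0.003,-0.142],
    [31.7,-10.6,-0.2,-0.025,-0.003,-0.142]
  ]
}}

```text
time: 1.32
tool_pos: [273.0, -396.6, 221.0]
tcp_rot: [173.7, 3.3, 62.7]
ft_force: [0.3, 0.2, 0.3]
finger_gap: 85.6
grip_force: 0.0
```

Call:
{"api": "apply_moves", "payload": {
  "rows": [
    [32.8,-6.0,-0.5,-0.025,-0.003,-0.142],
    [33.4,-1.3,-0.7,-0.025,-0.003,-0.142],
    [33.2,3.5,-0.8,-0.025,-0.003,-0.142],
    [32.4,8.2,-0.7,-0.025,-0.003,-0.142],
    [30.9,12.7,-0.6,-0.025,-0.003,-0.142]
  ]
}}

```text
time: 1.95
tool_pos: [322.2, -237.3, 211.1]
tcp_rot: [171.0, 9.8, 103.1]
ft_force: [0.1, -0.0, 0.4]
finger_gap: 85.6
grip_force: 0.0
```

Call:
{"api": "apply_moves", "payload": {
  "rows": [
    [28.8,16.9,-0.3,-0.025,-0.003,-0.142],
    [26.1,20.8,0.1,-0.025,-0.003,-0.142],
    [22.9,24.3,0.6,-0.025,-0.003,-0.142],
    [19.2,27.3,1.2,-0.025,-0.003,-0.142],
    [15.2,29.7,1.8,-0.025,-0.003,-0.142]
  ]
}}

```text
time: 2.58
tool_pos: [375.6, -79.1, 200.8]
tcp_rot: [173.4, 16.3, 144.4]
ft_force: [-0.6, -0.5, 0.0]
finger_gap: 85.3
grip_force: 0.0
```

Call:
{"api": "apply_moves", "payload": {
  "rows": [
    [10.8,31.5,2.5,-0.025,-0.003,-0.142],
    [6.3,32.6,3.3,-0.025,-0.003,-0.142],
    [1.6,33.1,4.1,-0.025,-0.003,-0.142],
    [-3.1,32.9,5.0,-0.025,-0.003,-0.142],
    [-7.7,32.0,5.8,-0.025,-0.003,-0.142]
  ]
}}

```text
time: 3.2
tool_pos: [424.9, 80.3, 191.5]
tcp_rot: [179.7, 19.8, -172.9]
ft_force: [1.1, 0.0, 0.1]
finger_gap: 85.2
grip_force: 0.0
```

```bash
cat > look.py <<'E'
from h import *
import sys
p,R,s=cur(); print(s['time'],p.round(1),np.round(s['tcp_rot'],1),np.round(s['joint_pos'],0))
K,Rc,c=wristcam(); im,d=eyes.snapshot('wrist'); np.savez('w_'+sys.argv[1],im=im,d=d,K=K,Rc=Rc,c=c)
cv2.imwrite(f'pics/{sys.argv[1]}.png',im[:,:,::-1])
for n in ['head_centre','pointer','pointer_tip','tab_tip','splitter']:
    r=models.place_of(n,'wrist')
    for q in r[:2]:
        x=np.array(q['xyz']); u=K@(Rc.T@(x-c)); print(n,x.round(1),round(q['confidence'],2),(u[:2]/u[2]).round(0))
E
python3 look.py v1
```

```text
3.2 [424.9  80.3 191.5] [ 179.7   19.8 -172.9] [  2. -42. 132.   2.  71. -95.]
head_centre [493.8  82.4 104.1] 0.71 [274. 240.]
head_centre [456.2  87.2  48.4] 0.29 [283. 174.]
pointer_tip [460.1  50.7  63.6] 0.8 [245. 182.]
pointer_tip [486.6  77.3 103.1] 0.27 [269. 233.]
tab_tip [458.5  89.3  49. ] 0.61 [285. 176.]
splitter [5.246e+02 9.110e+01 1.000e-01] 0.77 [279. 200.]
```

View pics/v1.png

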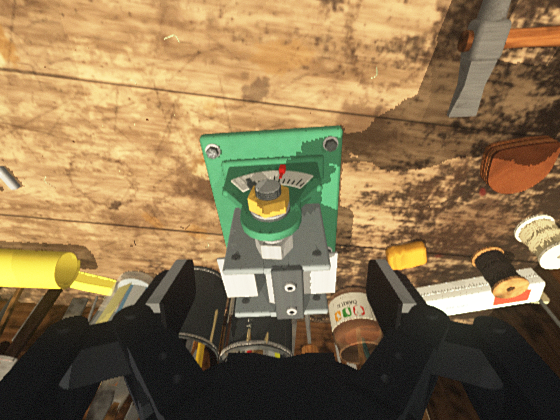

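The picture is rotated 180°, with the robot side at the top. The red tab is at about (282,173), the brass nut at (267,203), the dial around (270,182), and the pointer somewhere near (247,185). I'll enlarge that area and fit it.

```bash
python3 - <<'E'
from h import *
w=np.load('w_v1.npz'); im=w['im'][125:275,190:350]
cv2.imwrite('pics/v1c.png',cv2.resize(im,None,fx=4,fy=4,interpolation=cv2.INTER_CUBIC)[::,:,::-1])
K,Rc,c,d=w['K'],w['Rc'],w['c'],w['d']
v,u=np.mgrid[0:420,0:560]; P=np.stack([(u-K[0,2])/K[0,0]*d,(v-K[1,2])/K[1,1]*d,d],-1)@Rc.T+c
m=(d>0)&(P[...,0]>420)&(P[...,0]<640)&(abs(P[...,1]-88)<100)
b=P[m&(P[...,2]>9)&(P[...,2]<19)]; print('base',len(b),cv2.minAreaRect(b[:,:2].astype(np.float32)),b[:,2].mean())
# red tab
h=w['im'].astype(int); r=(h[...,0]>130)&(h[...,1]<70)&(h[...,2]<70)&m
vv,uu=np.nonzero(r); print('red',len(uu),uu.mean(),vv.mean(),np.c_[uu,vv].tolist()[:40]); print(P[r].mean(0),P[r].min(0),P[r].max(0))
g=P[m&(P[...,2]>115)]
print('top region rect',cv2.minAreaRect(g[:,:2].astype(np.float32)))
f=P[170:195,235:305].reshape(-1,3); f=f[(f[:,2]>40)&(f[:,2]<90)]; print('dial face',len(f),np.percentile(f,[5,50,95],axis=0).round(1))
E
```

```text
base 6114 ((517.2843017578125, 86.88632202148438), (178.3455352783203, 150.04689025878906), 10.883835792541504) 14.768794582872305
red 63 281.53968253968253 170.14285714285714 [[280, 165], [281, 165], [282, 165], [283, 165], [284, 165], [280, 166], [281, 166], [282, 166], [283, 166], [284, 166], [279, 167], [280, 167], [281, 167], [282, 167], [283, 167], [284, 167], [285, 167], [279, 168], [280, 168], [281, 168], [282, 168], [283, 168], [284, 168], [285, 168], [279, 169], [280, 169], [281, 169], [282, 169], [283, 169], [285, 169], [279, 170], [280, 170], [281, 170], [282, 170], [283, 170], [284, 170], [285, 170], [280, 171], [281, 171], [282, 171]]
[453.79815665  85.02439398  45.4563886 ] [451.33791139  82.25699971  38.07913194] [457.54089333  88.82543225  55.71586554]
top region rect ((504.8976745605469, 83.11270141601562), (189.6855010986328, 105.94180297851562), 9.547748565673828)
dial face 1125 [[454.   43.4  42.2]
 [458.   80.   56.9]
 [466.5 104.8  76.2]]
```

View pics/v1c.png

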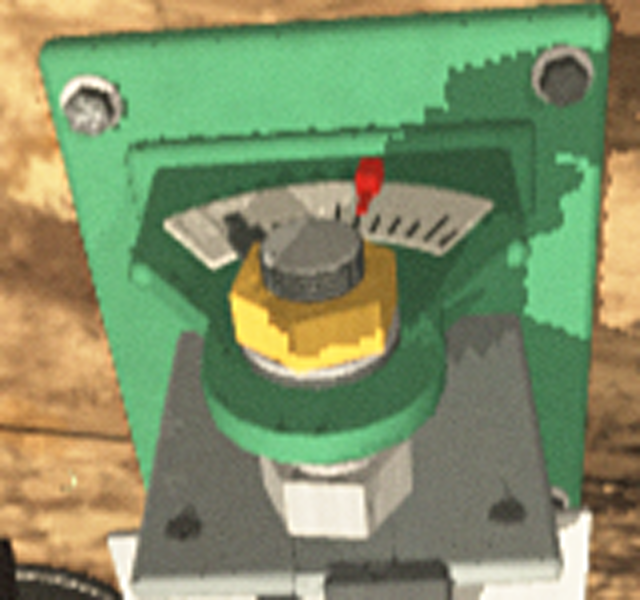

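```bash
cat > rect.py <<'E'
from h import *
import sys
def rect(name,out,O=np.array([523.8,89.0,0]),yaw=11.,xs=-63,S=7):
    w=np.load(f'w_{name}.npz'); K,Rc,c=w['K'],w['Rc'],w['c']
    B=Ro.from_euler('z',yaw,degrees=True)
    # canvas: column -> -y (as the robot sees it), row -> -z; axis at (45 mm,20 mm)
    def pix(y,z):
        X=O+B.apply(np.c_[np.full(len(y),xs),y,z]); q=(X-c)@Rc@K.T; return q[:,:2]/q[:,2:]
    y=np.array([45,-45,-45,45.]); z=np.array([115,115,35,35.])
    H=cv2.getPerspectiveTransform(pix(y,z).astype(np.float32),(np.c_[45-y,115-z]*S).astype(np.float32))
    r=cv2.warpPerspective(w['im'],H,(90*S,80*S),flags=cv2.INTER_CUBIC)
    for a in np.arange(-.6,.61,.2): # angle from straight down, + to the left
        p=lambda q:tuple((np.array([45-q*np.sin(a),10+q*np.cos(a)])*S).astype(int).tolist())
        cv2.line(r,p(60),p(66),(0,0,255),1)
    for q in (52,58): cv2.ellipse(r,(45*S,10*S),(q*S,q*S),0,50,130,(255,0,255),1)
    cv2.imwrite(f'pics/{out}.png',r[:,:,::-1])
if __name__=='__main__': rect(sys.argv[1],sys.argv[2])
E
python3 rect.py v1 r1
```

```text
(no output)
```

View pics/r1.png

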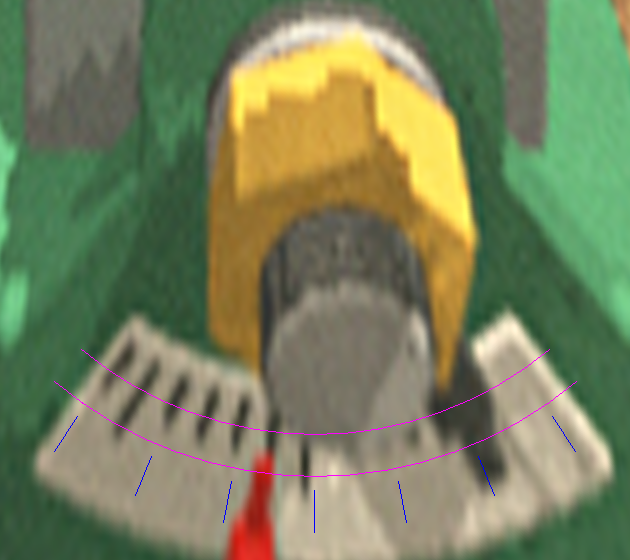

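The rectified dial shows the tab about 0.16 rad left of straight down and the pointer about 0.49 rad to the right. The tick count agrees, so the setting is roughly 0.60–0.65 rad. I'll go to the pre-grasp pose and check more closely with the head gripped.

```bash
python3 - <<'E'
from h import *
R1=axes(11,.4); h=np.array([495.3,82.7,105]); zt=R1.as_matrix()[:,2]; T=h+19*zt; print(T,zt)
plan(T-90*zt,R1,5)
E
```

```text
[496.71178593  75.43699102  87.49984111] [ 0.07430452 -0.38226363 -0.92106099]
[[-11.5, 4.6, 8.6, 0.078, 0.065, -0.028], [-12.2, 4.9, 7.5, 0.078, 0.065, -0.028], [-12.8, 5.1, 6.3, 0.078, 0.065, -0.028], [-13.3, 5.2, 5.0, 0.078, 0.065, -0.028], [-13.7, 5.1, 3.7, 0.078, 0.065, -0.028]]
```

Call:
{"api": "apply_moves", "payload": {
  "rows": [
    [-11.5,4.6,8.6,0.078,0.065,-0.028],
    [-12.2,4.9,7.5,0.078,0.065,-0.028],
    [-12.8,5.1,6.3,0.078,0.065,-0.028],
    [-13.3,5.2,5.0,0.078,0.065,-0.028],
    [-13.7,5.1,3.7,0.078,0.065,-0.028]
  ],
  "fingers": 55
}}

```text
time: 4.12
tool_pos: [491.1, 109.8, 170.9]
tcp_rot: [-156.9, -0.0, -169.1]
ft_force: [0.0, -0.7, 0.8]
finger_gap: 54.9
grip_force: 0.0
```

```bash
python3 look.py v2; python3 - <<'E'
from h import *
w=np.load('w_v2.npz'); K,Rc,c=w['K'],w['Rc'],w['c']
q=(np.array([492.3,82.1,105])-c)@Rc@K.T; print('head px',q[:2]/q[2])
R1=axes(11,.4); h=np.array([495.3,82.7,105]); zt=R1.as_matrix()[:,2]
plan(h+19*zt,R1,5)
E
```

```text
4.125 [491.1 109.8 170.9] [-156.9   -0.  -169.1] [ 23.  -0. 103. -23.  83. -74.]
head_centre [495.5  82.1 103.4] 0.69 [283. 216.]
head_centre [5.249e+02 9.230e+01 5.000e-01] 0.38 [322. 214.]
pointer_tip [491.5  82.6 104.9] 0.51 [283. 212.]
tab_tip [588.7 275.3   1.1] 0.66 [483. 329.]
tab_tip [456.8  87.2  47.8] 0.45 [320. 159.]
splitter [ 663.7 -245.    -4.3] 0.65 [110. 226.]
splitter [522.8  92.5  -2.5] 0.63 [324. 211.]
head px [282.4415508  212.68436709]
[[0.0, 0.1, 18.1, -0.0, 0.0, -0.0], [0.0, 0.1, 18.1, -0.0, 0.0, -0.0], [0.0, 0.1, 18.1, -0.0, 0.0, -0.0], [0.0, 0.1, 18.1, -0.0, 0.0, -0.0], [0.0, 0.1, 18.1, -0.0, 0.0, -0.0]]
```

View pics/v2.png

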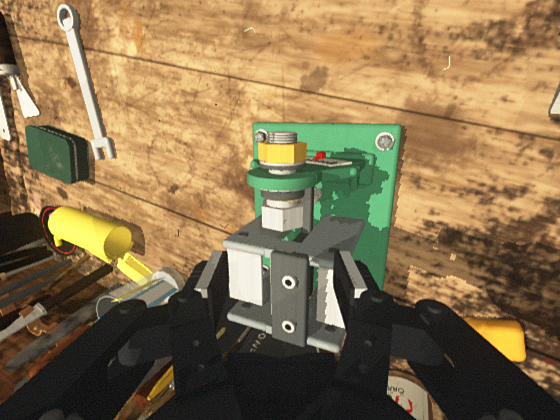

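The view shows the head at px (283,216) between the open fingers (210 and 345, row 285). The strap and lug are above it in the picture, and the red tab is at (320,155). I'll check the head's extent along the bolt in the depth data before descending.

```bash
python3 - <<'E'
from h import *
w=np.load('w_v2.npz'); K,Rc,c,d=w['K'],w['Rc'],w['c'],w['d']
v,u=np.mgrid[0:420,0:560]; P=np.stack([(u-K[0,2])/K[0,0]*d,(v-K[1,2])/K[1,1]*d,d],-1)@Rc.T+c
H=Ro.from_euler('z',11,degrees=True)*Ro.from_rotvec([-.4,0,0])
q=H.inv().apply((P-[492.3,82.1,105]).reshape(-1,3)).reshape(P.shape)
for r in range(186,240,3): print(r, q[r,283].round(1), w['im'][r,283])
for col in range(258,310,4): print(col, q[218,col].round(1), w['im'][218,col])
E
```

```text
186 [-27.4   0.3  25.7] [102 178 121]
189 [-25.7   0.3  27.2] [100 178 118]
192 [-20.5   0.3  15.4] [124 118 105]
195 [-18.8   0.3  16.9] [113 109  95]
198 [-16.7   0.3  17. ] [110 110  97]
201 [-14.3   0.3  16.3] [198 177 130]
204 [-10.7   0.4  11.8] [231 226 205]
207 [-8.8  0.4 13.1] [215 204 183]
210 [-8.1  0.3 17.7] [168 159 141]
213 [-5.2  0.4 15.7] [183 170 153]
216 [-3.7  0.3 17.9] [180 170 151]
219 [-1.   0.4 16.6] [182 179 156]
222 [ 1.2  0.4 16.8] [167 160 142]
225 [ 3.1  0.4 17.8] [179 172 152]
228 [ 5.9  0.4 16.6] [183 175 153]
231 [ 7.9  0.4 17.3] [123 118 104]
234 [ 30.3   0.6 -29.5] [81 82 74]
237 [ 32.3   0.6 -27.4] [78 76 70]
258 [ 28.1 -24.3 -65. ] [103  95  87]
262 [  1.  -15.1   9. ] [255 251 230]
266 [ -0.1 -12.   12.2] [246 243 230]
270 [-0.8 -9.  13.9] [244 238 226]
274 [-1.2 -6.1 15.2] [243 238 225]
278 [-1.8 -3.2 16.6] [245 241 226]
282 [-2.  -0.4 17.4] [231 220 199]
286 [-1.5  2.5 16. ] [185 175 156]
290 [-0.9  5.4 14.1] [178 171 149]
294 [-0.5  8.3 13.3] [182 174 153]
298 [ 0.4 11.3 10.8] [186 174 158]
302 [ 0.8 14.3  9.6] [166 155 139]
306 [ 24.   22.8 -53.8] [122 125 106]
```

The depth data fits the estimate within 1 mm: x ±8, flats ±15, and the corner at 17.3. I'll descend, then close.

Call:
{"api": "apply_moves", "payload": {
  "rows": [
    [0,0,18,0,0,0],
    [0,0,18,0,0,0],
    [0,0,18,0,0,0],
    [0,0,18,0,0,0],
    [0,0,18,0,0,0]
  ]
}}

```text
time: 5.05
tool_pos: [496.7, 75.3, 86.0]
tcp_rot: [-157.0, -0.0, -169.0]
ft_force: [0.3, -0.6, -0.2]
finger_gap: 55.2
grip_force: 0.0
```

Call:
{"api": "apply_moves", "payload": {
  "rows": [
    [0,0,0,0,0,0],
    [0,0,0,0,0,0],
    [0,0,0,0,0,0],
    [0,0,0,0,0,0],
    [0,0,0,0,0,0]
  ],
  "fingers": 15,
  "grip_force": 60
}}

```text
time: 5.68
tool_pos: [496.4, 75.5, 87.0]
tcp_rot: [-157.0, -0.1, -169.0]
ft_force: [1.5, -6.4, -8.9]
finger_gap: 28.7
grip_force: 60.6
```

Call:
{"api": "apply_moves", "payload": {
  "rows": [
    [0,0,0,0,0,0],
    [0,0,0,0,0,0],
    [0,0,0,0,0,0],
    [0,0,0,0,0,0],
    [0,0,0,0,0,0]
  ]
}}

```text
time: 6.3
tool_pos: [496.4, 75.5, 86.9]
tcp_rot: [-157.0, -0.1, -169.0]
ft_force: [1.8, -6.0, -9.5]
finger_gap: 28.6
grip_force: 60.6
```

```bash
python3 - <<'E'
from h import *
p,R,s=cur(); print(p,s['tcp_rot'],s['finger_gap'],s['grip_force'],s['ft_force'],s['wrist_torque'])
h=np.array([492.3,82.1,105])
off=R.inv().apply(h-p); print('head in tool',off)
n=5; th=.5
A=axes(11,0); B=Ro.from_euler('z',11,degrees=True)
plan(h+B.apply(Ro.from_rotvec([th,0,0]).apply(B.inv().apply(p-h))),B*Ro.from_rotvec([th,0,0])*B.inv()*R,n)
E
```

```text
[496.35370844  75.51635392  86.92186528] [-1.56981404e+02 -7.93515305e-02 -1.68955162e+02] 28.601273180830653 60.58646030025557 [ 1.81710462 -5.98846014 -9.48644194] [-0.04366428 -0.10808235  0.01431814]
head in tool [  2.74238247  -0.40564143 -19.46562859]
[[-0.0, 1.9, -0.5, -0.1, -0.0, -0.0], [-0.0, 1.9, -0.3, -0.1, -0.0, -0.0], [-0.0, 1.9, -0.1, -0.1, -0.0, -0.0], [-0.0, 1.9, 0.1, -0.1, -0.0, -0.0], [-0.0, 1.9, 0.2, -0.1, -0.0, -0.0]]
```

Gripped with a 28.6 mm gap at 60 N. I'll turn it 0.5 rad first.

Call:
{"api": "apply_moves", "payload": {
  "rows": [
    [0,0.97,0,-0.05,0,0],
    [0,0.97,0,-0.05,0,0],
    [0,0.97,0,-0.05,0,0],
    [0,0.97,0,-0.05,0,0],
    [0,0.97,0,-0.05,0,0]
  ]
}}

```text
time: 6.92
tool_pos: [495.5, 80.2, 85.6]
tcp_rot: [-171.4, -0.1, -168.9]
ft_force: [0.0, -3.5, -10.8]
finger_gap: 28.9
grip_force: 60.9
```

Call:
{"api": "apply_moves", "payload": {
  "rows": [
    [0,0.97,0,-0.05,0,0],
    [0,0.97,0,-0.05,0,0],
    [0,0.97,0,-0.05,0,0],
    [0,0.97,0,-0.05,0,0],
    [0,0.97,0,-0.05,0,0]
  ]
}}

```text
time: 7.55
tool_pos: [494.5, 85.0, 85.5]
tcp_rot: [174.3, -0.1, -168.9]
ft_force: [-1.4, -1.3, -8.6]
finger_gap: 28.8
grip_force: 61.2
```

```bash
python3 look.py v3; python3 - <<'E'
from h import *
s=sense(); print(s['finger_gap'],s['grip_force'],s['ft_force'],s['wrist_torque'])
a=np.load('w_v3.npz')['im'][100:260,200:360]
sp,_=eyes.snapshot('scene'); sp=sp[170:250,220:320]
cv2.imwrite('pics/v3c.png',np.hstack([cv2.resize(a,(450,450),interpolation=cv2.INTER_CUBIC),cv2.resize(sp,(350,280),interpolation=cv2.INTER_CUBIC)[:450] if 0 else np.pad(cv2.resize(sp,(350,280),interpolation=cv2.INTER_CUBIC),((0,170),(0,0),(0,0)))])[:,:,::-1])
E
```

```text
7.55 [494.5  85.   85.5] [ 1.743e+02 -1.000e-01 -1.689e+02] [  -0.   -0.  109.    6.   72. -103.]
head_centre [492.8  81.6 105.4] 0.94 [279. 279.]
splitter [ 5.246e+02  8.800e+01 -5.000e-01] 0.96 [268. 245.]
29.193523697104595 61.66873325477354 [-3.08650065 -3.81540386 -6.19615682] [-0.9224111   0.401228    0.07058735]
```

View pics/v3c.png

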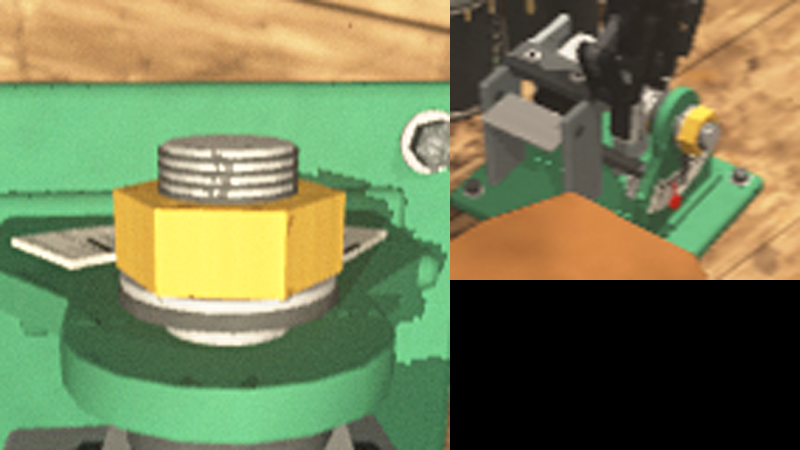

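The wrist view at 0.50 rad hides the dial under the nut. In the scene crop, at right, the red tab is visible at about px (284,227). I'll pin down the rest pointer angle from v1 by intersecting pixel rays with the pointer and tab circles, and enlarge both views.

```bash
cat > ang.py <<'E'
from h import *
h=np.array([492.3,82.1,105]); B=Ro.from_euler('z',11,degrees=True)
def angle(uv,r,K,Rc,c):
    d=B.inv().apply(Rc@np.linalg.solve(K,[*uv,1])); o=B.inv().apply(c-h)
    a,b,e=d[1]**2+d[2]**2,o[1]*d[1]+o[2]*d[2],o[1]**2+o[2]**2-r*r
    t=(-b+np.sqrt(b*b-a*e))/a; X=o+t*d; return np.r_[np.arctan2(X[1],-X[2]),X]  # + left of down
E
python3 - <<'E'
from ang import *
w=np.load('w_v1.npz'); a=(w['K'],w['Rc'],w['c'])
for u in (245,246,247,248,249):
    print(u,[angle((u,v),52,*a)[:2].round(3).tolist() for v in (178,180,182)])
for u in (279,280,281,282): print('tab',u,[angle((u,v),58,*a)[:2].round(3).tolist() for v in (176,178,180)])
A=cv2.resize(w['im'][160:205,225:305],None,fx=8,fy=8,interpolation=cv2.INTER_CUBIC)
sp,_=eyes.snapshot('scene'); b=cv2.resize(sp[203:233,260:320],(640,320)[:2],interpolation=cv2.INTER_CUBIC)
o=np.vstack([A,b[:240]]) if 0 else np.vstack([A[:300],b[:300]])
for i in range(0,640,80): cv2.putText(o,str(225+i//8),(i,10),0,.35,(255,255,255),1)
for i in range(0,300,40): cv2.putText(o,str(160+i//8),(0,i+10),0,.35,(255,255,255),1)
cv2.imwrite('pics/z.png',o[:,:,::-1])
E
```

```text
245 [[-0.496, -39.148], [-0.502, -37.002], [-0.509, -34.838]]
246 [[-0.477, -38.796], [-0.483, -36.64], [-0.49, -34.467]]
247 [[-0.458, -38.455], [-0.464, -36.289], [-0.47, -34.107]]
248 [[-0.439, -38.124], [-0.445, -35.95], [-0.451, -33.758]]
249 [[-0.42, -37.804], [-0.426, -35.621], [-0.432, -33.42]]
tab 279 [[0.126, -31.831], [0.124, -29.473], [0.121, -27.093]]
tab 280 [[0.144, -31.846], [0.141, -29.488], [0.138, -27.108]]
tab 281 [[0.161, -31.873], [0.159, -29.515], [0.156, -27.134]]
tab 282 [[0.179, -31.911], [0.176, -29.553], [0.173, -27.172]]
```

View pics/z.png

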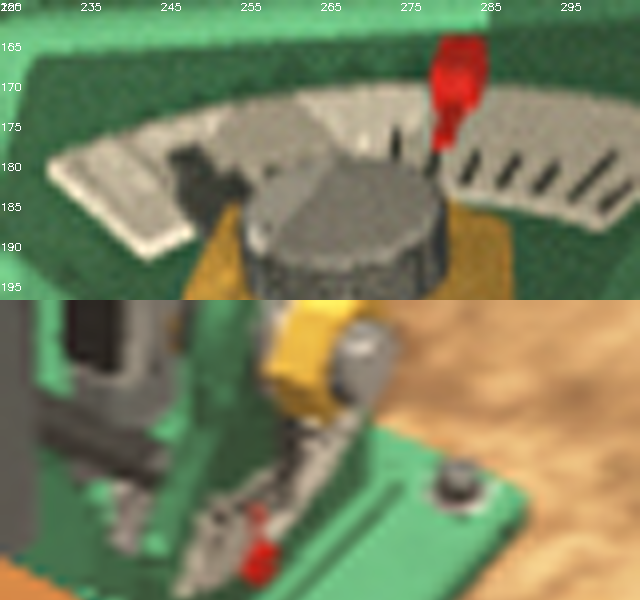

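The zoomed v1 shows ticks to the left and right of the tab: picture x 396 (long), 433, 470, 509, 545 and 600 (long). They are evenly spaced, and the pointer lies on the zero mark. I'll read the tab against them.

```bash
python3 - <<'E'
from ang import *
w=np.load('w_v1.npz'); K,Rc,c=w['K'],w['Rc'],w['c']
def pl(x,y,xs=-29.5):
    uv=((x+.5)/8-.5+225,(y+.5)/8-.5+160)
    d=B.inv().apply(Rc@np.linalg.solve(K,[*uv,1])); o=B.inv().apply(c-h); X=o+(xs-o[0])/d[0]*d
    return np.arctan2(X[1],-X[2]),np.hypot(X[1],X[2])
T=[(396,142,.5),(433,163,.6),(470,167,.7),(509,170,.8),(545,177,.9),(600,172,1.0)]
A=[pl(x,y)[0] for x,y,_ in T]; print(np.round([pl(x,y) for x,y,_ in T],3).tolist())
f=np.polyfit(A,[t[2] for t in T],1); print(f,'resid',(np.polyval(f,A)-[t[2] for t in T]).round(3))
for q in [(445,148),(460,65),(270,172),(185,150)]: a=pl(*q); print(q,np.round(a,3),np.polyval(f,a[0]).round(3))
E
```

```text
[[0.036, 59.394], [0.126, 54.387], [0.214, 53.775], [0.306, 53.852], [0.395, 53.429], [0.503, 56.73]]
[1.0819142  0.46505538] resid [ 0.004  0.001 -0.003 -0.004 -0.007  0.009]
(445, 148) [ 0.145 57.873] 0.622
(460, 65) [ 0.133 78.188] 0.609
(270, 172) [-0.245 55.736] 0.2
(185, 150) [-0.388 65.249] 0.045
```

```bash
python3 - <<'E'
from ang import *
w=np.load('w_v1.npz'); K,Rc,c,d=w['K'],w['Rc'],w['c'],w['d']
v,u=np.mgrid[0:420,0:560]; P=np.stack([(u-K[0,2])/K[0,0]*d,(v-K[1,2])/K[1,1]*d,d],-1)@Rc.T+c
q=B.inv().apply((P-h).reshape(-1,3)).reshape(P.shape)
g=np.r_[q[174:184,283:303].reshape(-1,3),q[177:184,233:244].reshape(-1,3)]
print('dial x',np.percentile(g[:,0],[10,50,90]))
C=np.c_[g[:,1:],np.ones(len(g))]; ok=abs(g[:,0]-np.median(g[:,0]))<3; print('x fit y,z,1',np.linalg.lstsq(C[ok],g[ok,0],rcond=None)[0])
# head flats / bolt end / nut in v1
for col in range(256,300,4): print(col,q[244,col].round(1),q[200,col].round(1),q[185,col].round(1))
print([q[r,272].round(1).tolist() for r in range(176,262,3)])
E
```

```text
dial x [-33.96231479 -33.43597182 -32.95573791]
x fit y,z,1 [-1.33093440e-03 -3.34784709e-02 -3.50940488e+01]
256 [  3.2 -16.3   1. ] [-53.   -9.2   9.8] [-59.9  -9.   -0.9]
260 [ -7.8 -10.8  12.4] [-52.5  -6.1   9.4] [-59.4  -5.9  -1.2]
264 [-7.5 -7.4 12.4] [-53.5  -2.8  11.1] [-61.1  -2.4   1.7]
268 [-8.  -3.9 13.1] [-53.5   0.3  11.3] [-60.7   0.7   1.4]
272 [-8.8 -0.3 14.2] [-53.1   3.3  11.1] [-59.8   3.7   0.4]
276 [-8.3  3.1 14. ] [-52.7   6.4  10.8] [-60.2   6.9   1.2]
280 [-8.   6.5 13.9] [-52.8   9.5  11.3] [-58.9   9.9  -0.4]
284 [-6.1  9.8 12.2] [-52.5  12.6  11.2] [-32.7  12.1 -39.6]
288 [-1.1 13.1  7.5] [-43.1  15.5  -1.3] [-33.3  15.9 -38.2]
292 [ 3.7 16.6  2.9] [-31.9  18.8 -16. ] [-33.4  19.7 -37.6]
296 [ 26.9  20.5 -20. ] [-32.1  22.4 -15.5] [-34.2  23.4 -36.2]
[[-34.3, 0.6, -54.3], [-32.9, 0.5, -51.0], [-59.6, 3.6, -4.2], [-59.8, 3.7, 0.4], [-60.0, 3.8, 4.8], [-60.1, 3.9, 9.0], [-58.3, 3.8, 10.5], [-55.6, 3.5, 10.7], [-53.1, 3.3, 11.1], [-53.4, 3.4, 15.3], [-50.9, 3.2, 15.9], [-48.4, 3.0, 16.4], [-45.0, 2.7, 15.8], [-41.6, 2.4, 15.3], [-40.7, 2.4, 17.9], [-37.2, 2.1, 17.3], [-32.5, 1.7, 15.5], [-31.8, 1.7, 18.3], [-31.3, 1.7, 21.4], [-32.8, 1.9, 26.4], [-30.4, 1.7, 27.2], [-26.9, 1.4, 26.9], [-10.2, -0.2, 13.2], [-7.7, -0.4, 14.3], [-6.1, -0.5, 16.2], [-3.3, -0.7, 17.1], [1.7, -1.2, 15.9], [5.6, -1.5, 15.8], [27.8, -3.6, -0.8]]
```

```bash
python3 - <<'E'
from ang import *
w=np.load('w_v1.npz'); K,Rc,c=w['K'],w['Rc'],w['c']
def pl(x,y,cy,cz,xs=-33.4):
    uv=((x+.5)/8-.5+225,(y+.5)/8-.5+160)
    d=B.inv().apply(Rc@np.linalg.solve(K,[*uv,1])); o=B.inv().apply(c-h); X=o+(xs-o[0])/d[0]*d
    return np.arctan2(X[1]-cy,cz-X[2]),np.hypot(X[1]-cy,X[2]-cz)
T=[(270,172,.2),(396,142,.5),(433,163,.6),(470,167,.7),(509,170,.8),(545,177,.9),(600,172,1.0)]
for cy,cz in [(0,0),(.4,.7),(.4,2)]:
    A=[pl(x,y,cy,cz)[0] for x,y,_ in T]; t=[q[2] for q in T]
    f=np.polyfit(A,t,1); print(cy,cz,f,'resid',(np.polyval(f,A)-t).round(3))
    for q in [(445,148),(452,108),(460,65),(210,190),(190,165)]: a=pl(*q,cy,cz); print(q,np.round(a,3),np.polyval(f,a[0]).round(3))
p,R,s=cur(); print(s['tcp_rot'],s['time'])
E
```

```text
0 0 [0.99033298 0.45609841] resid [-0.001  0.004  0.002 -0.002 -0.003 -0.006  0.006]
(445, 148) [ 0.166 51.79 ] 0.621
(452, 108) [ 0.156 61.07 ] 0.611
(460, 65) [ 0.148 71.59 ] 0.603
(210, 190) [-0.417 48.923] 0.043
(190, 165) [-0.422 55.473] 0.038
0.4 0.7 [1.00292113 0.46392933] resid [-0.001  0.004  0.002 -0.003 -0.003 -0.006  0.007]
(445, 148) [ 0.157 52.416] 0.621
(452, 108) [ 0.148 61.701] 0.612
(460, 65) [ 0.142 72.225] 0.606
(210, 190) [-0.419 49.725] 0.044
(190, 165) [-0.424 56.276] 0.039
0.4 2 [1.02803654 0.46401944] resid [-0.     0.004  0.002 -0.003 -0.003 -0.006  0.008]
(445, 148) [ 0.153 53.701] 0.621
(452, 108) [ 0.145 62.987] 0.613
(460, 65) [ 0.139 73.512] 0.607
(210, 190) [-0.409 50.915] 0.044
(190, 165) [-0.414 57.463] 0.038
[ 1.74426055e+02 -7.36179151e-02 -1.68899470e+02] 7.95
```

```bash
python3 - <<'E'
from ang import *
w=np.load('w_v1.npz'); K,Rc,c=w['K'],w['Rc'],w['c']; cy,cz,xs=.4,.7,-33.4
g=w['im'].astype(np.float32).mean(2)
th=np.arange(-.16,.27,.02)
print('r\\th',(th*100).round().astype(int))
for r in range(40,67,2):
    a=th-.464; X=h+B.apply(np.c_[np.full(len(a),xs),cy+r*np.sin(a),cz-r*np.cos(a)]); q=(X-c)@Rc@K.T; uv=(q[:,:2]/q[:,2:]).astype(np.float32)
    print(r,cv2.remap(g,uv[:,0][None],uv[:,1][None],cv2.INTER_LINEAR)[0].astype(int))
E
```

```text
r\th [-16 -14 -12 -10  -8  -6  -4  -2   0   2   4   6   8  10  12  14  16  18
  20  22  24  26]
40 [ 75  76  77  74  77  89  96 106 112 105  87  92 140 147 132 124 134 133
 124 116 110 111]
42 [196 206 182 188 171 109  78  70  89 105 109  98 109 134 135 138 140 137
 138 135 126 113]
44 [199 206 211 207 205 153  87  61  60  72  94 105 101 106 127 136 138 139
 138 139 138 134]
46 [161 161 159 169 171 139  89  61  58  58  62  73  72  68  84 112 133 138
 137 140 140 139]
48 [157 160 158 160 169 146  95  64  59  60  60  59  53  52  53  87 131 128
 132 136 137 135]
50 [158 159 164 160 162 153 108  68  60  61  60  57  58  55  62 103 140 127
 101 111 129 131]
52 [156 165 155 160 161 156 138  92  68  61  56  60  75  84  80 120 152 144
 115 120 136 139]
54 [151 168 168 166 177 172 138 136  85  67  65  56  80 125 129 132 147 147
 142 148 143 144]
56 [157 166 173 171 186 182 150 139 110  73  60  60  84 128 147 144 144 143
 142 140 142 145]
58 [158 164 176 173 178 178 149 142 117  73  56  58  92 135 148 144 143 143
 140 139 141 142]
60 [146 160 175 174 172 171 147 153 150 100  88  89 108 147 150 142 140 143
 141 142 144 143]
62 [151 164 173 179 182 168 151 162 176 170 153 157 156 168 176 145 143 142
 143 143 144 143]
64 [150 147 176 179 184 169 149 168 181 188 183 177 185 178 190 173 152 146
 143 143 144 142]
66 [163 147 164 172 183 163 144 151 170 188 172 163 178 164 173 184 163 138
 133 144 136 132]
```

```bash
python3 - <<'E'
from ang import *
w=np.load('w_v1.npz'); K,Rc,c,d=w['K'],w['Rc'],w['c'],w['d']
v,u=np.mgrid[0:420,0:560]; P=np.stack([(u-K[0,2])/K[0,0]*d,(v-K[1,2])/K[1,1]*d,d],-1)@Rc.T+c
q=B.inv().apply((P-h).reshape(-1,3)).reshape(P.shape)
g=w['im'].mean(2).astype(int)
for r in range(176,191):
    print(r,'|'.join(f"{q[r,k,0]:6.1f},{g[r,k]:3d}" for k in range(243,260)))
print('tab');
for r in range(164,182): print(r,'|'.join(f"{q[r,k,0]:6.1f},{w['im'][r,k,1]:3d}" for k in range(277,288)))
D=q[...,0]
m=np.zeros(D.shape,bool); m[176:190,244:258]=1; m&=(g<75)
a=np.arctan2(q[...,1]-.4,.7-q[...,2]); R=np.hypot(q[...,1]-.4,q[...,2]-.7)
for lo in range(30,66,4):
    k=m&(R>=lo)&(R<lo+4)
    if k.sum(): print(lo,k.sum(),'x',np.median(D[k]).round(1),'alpha',a[k].mean().round(3),a[k].min().round(3),a[k].max().round(3))
E
```

```text
176  -33.5,177| -34.5,190| -33.8,185| -33.3,181| -33.6,179| -33.6,187| -34.3,178| -33.4,176| -33.6,186| -33.5,145| -33.0,142| -33.3,138| -34.0,142| -33.1,142| -34.3,140| -33.7,144| -33.8,144
177  -33.8,182| -33.6,184| -33.0,192| -33.1,180| -33.5,169| -33.8,166| -33.1,146| -33.3,162| -33.2,152| -34.0,150| -33.2,140| -33.4,141| -34.2,146| -33.3,140| -33.4,140| -33.5,139| -32.8,140
178  -33.6,174| -33.5,177| -33.5,172| -34.0,142| -33.6,113| -38.9, 96| -38.1, 83| -33.7,125| -34.0,146| -33.8,149| -33.7,145| -33.8,142| -33.3,145| -32.8,140| -33.8,141| -33.6,140| -33.3,142
179  -33.5,155| -33.5,171| -33.3,144| -39.7, 80| -38.4, 58| -39.5, 51| -38.6, 59| -38.7, 84| -33.0,120| -33.6,142| -33.7,150| -32.7,142| -33.8,145| -32.9,149| -33.0,145| -34.1,145| -33.0,151
180  -32.8,135| -33.5,143| -34.0,144| -39.3, 89| -39.0, 68| -38.7, 57| -38.7, 58| -38.3, 62| -33.5, 90| -33.7,139| -33.3,142| -33.7,123| -33.3,146| -33.5,150| -33.1,143| -33.0,121| -34.1,121
181  -33.7,161| -33.4,135| -33.1,147| -37.7,120| -39.2, 83| -38.9, 66| -38.9, 68| -38.0, 55| -38.8, 66| -33.8,105| -33.5, 97| -33.5, 83| -33.3,12
[... 3518 characters left out ...]

178  -33.7,149| -32.9,141| -34.7, 50| -34.2, 94| -34.3,115| -33.3,156| -32.8,151| -33.5,125| -33.4,146| -33.0,148| -33.4,148
179  -33.6,149| -33.6,113| -33.9, 57| -32.8,147| -33.5,156| -33.4,154| -33.2,133| -34.2, 70| -33.1,144| -33.2,151| -33.4,148
180  -34.2,139| -32.9, 90| -34.2, 61| -33.8,146| -33.1,159| -33.8,147| -33.1, 93| -34.2, 68| -33.3,147| -33.9,156| -32.7,147
181  -32.9,110| -33.2, 64| -33.9, 82| -33.1,148| -33.8,151| -33.2,134| -34.3, 59| -34.1,109| -33.4,149| -33.6,149| -33.5,123
34 7 x -39.1 alpha -0.512 -0.558 -0.426
38 19 x -39.0 alpha -0.476 -0.562 -0.385
42 10 x -38.7 alpha -0.47 -0.52 -0.433
46 9 x -38.7 alpha -0.462 -0.492 -0.434
50 1 x -38.4 alpha -0.471 -0.471 -0.471
```

Depth puts the pointer 5.5 mm in front of the dial, with its end at r≈52 and α≈-0.465. That matches the zero tick. Next is the same reading for the red tab.

```bash
python3 - <<'E'
from ang import *
w=np.load('w_v1.npz'); K,Rc,c,d=w['K'],w['Rc'],w['c'],w['d']
v,u=np.mgrid[0:420,0:560]; P=np.stack([(u-K[0,2])/K[0,0]*d,(v-K[1,2])/K[1,1]*d,d],-1)@Rc.T+c
q=B.inv().apply((P-h).reshape(-1,3)).reshape(P.shape); im=w['im'].astype(int); g=im.mean(2)
for cy,cz in [(.4,.7),(.4,0)]:
    a=np.arctan2(q[...,1]-cy,cz-q[...,2]); R=np.hypot(q[...,1]-cy,q[...,2]-cz)
    red=(im[...,0]-im[...,1]>60)&(im[...,0]-im[...,2]>60)&(abs(u-282)<8)&(v>160)&(v<182)&(d>0)
    W=np.clip(im[...,0]-im[...,1],0,None)
    for lo in range(48,74,3):
        k=red&(R>=lo)&(R<lo+3)
        if k.sum(): print(lo,k.sum(),np.average(a[k],weights=W[k]).round(3))
    pt=(g<100)&(q[...,0]<-37)&(q[...,0]>-41)&(u>243)&(u<260)&(v>175)&(v<187)
    for lo in range(38,54,2):
        k=pt&(R>=lo)&(R<lo+2)
        if k.sum(): print('ptr',lo,k.sum(),a[k].mean().round(3),a[k].min().round(3),a[k].max().round(3))
E
```

```text
48 1 0.141
51 7 0.158
54 4 0.152
57 15 0.155
60 20 0.166
63 12 0.161
66 11 0.171
69 1 0.193
ptr 38 14 -0.478 -0.575 -0.364
ptr 40 8 -0.484 -0.58 -0.395
ptr 42 8 -0.468 -0.553 -0.367
ptr 44 4 -0.469 -0.499 -0.434
ptr 46 5 -0.484 -0.511 -0.445
ptr 48 9 -0.466 -0.511 -0.425
ptr 50 2 -0.459 -0.471 -0.447
ptr 52 1 -0.425 -0.425 -0.425
48 4 0.164
51 6 0.151
54 4 0.161
57 25 0.164
60 10 0.163
63 14 0.168
66 7 0.166
69 1 0.195
ptr 38 14 -0.488 -0.589 -0.371
ptr 40 10 -0.456 -0.549 -0.373
ptr 42 5 -0.505 -0.562 -0.458
ptr 44 4 -0.478 -0.506 -0.441
ptr 46 8 -0.482 -0.518 -0.44
ptr 48 5 -0.475 -0.518 -0.431
ptr 50 3 -0.454 -0.478 -0.43
```

The tab reads 0.62 by ticks and 0.625 by depth. The tool has turned 0.499, so 0.124 rad remain.

Call:
{"api": "apply_moves", "payload": {
  "rows": [
    [0,0.6,0,-0.031,0,0],
    [0,0.6,0,-0.031,0,0],
    [0,0.6,0,-0.031,0,0],
    [0,0.6,0,-0.031,0,0],
    [0,0,0,0,0,0]
  ]
}}

```text
time: 8.57
tool_pos: [494.1, 87.3, 85.9]
tcp_rot: [167.3, -0.1, -168.9]
ft_force: [-5.2, -2.0, -6.0]
finger_gap: 29.1
grip_force: 62.1
```

```bash
python3 look.py v4; python3 - <<'E'
from h import *
s=sense(); print(s['tcp_rot'],s['finger_gap'],s['grip_force'],s['ft_force'],s['wrist_torque'])
R=Ro.from_euler('xyz',s['tcp_rot'],degrees=True); R0=Ro.from_euler('xyz',[-156.9814,-.0794,-168.9552],degrees=True)
print('turned',(R*R0.inv()).as_rotvec())
a=np.load('w_v4.npz')['im'][100:260,200:360]
sp,_=eyes.snapshot('scene'); b=cv2.resize(sp[200:236,265:301],(450,450),interpolation=cv2.INTER_CUBIC)
cv2.imwrite('pics/v4c.png',np.hstack([cv2.resize(a,(350,450),interpolation=cv2.INTER_CUBIC),b])[:,:,::-1])
E
```

```text
8.575 [494.1  87.3  85.9] [ 1.673e+02 -1.000e-01 -1.689e+02] [  -5.    1.  109.   13.   74. -110.]
head_centre [490.7  81.3 104.5] 0.97 [279. 274.]
splitter [5.263e+02 8.940e+01 5.000e-01] 0.67 [254. 249.]
[ 1.67325421e+02 -7.18809291e-02 -1.68895746e+02] 28.923102253385625 62.06006382009946 [-5.0053181  -3.86384141 -5.49221754] [-0.97161074  0.55921372  0.12975497]
turned [6.11386611e-01 1.19537659e-01 1.81461800e-04]
```

View pics/v4c.png

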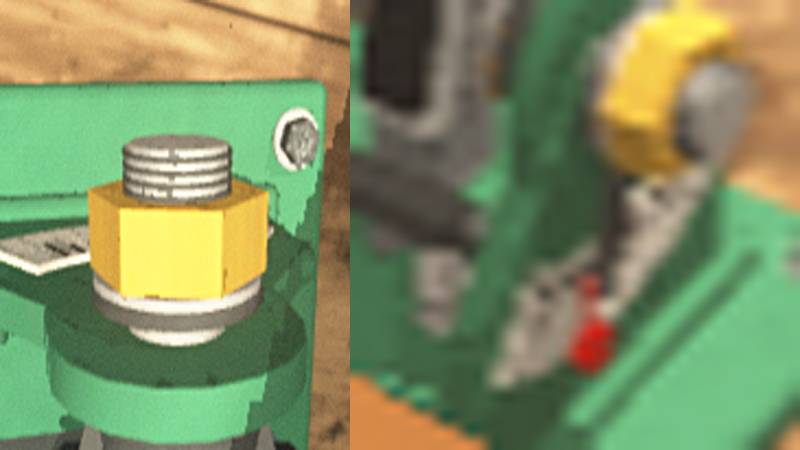

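The scene view shows the dark pointer running from the nut (615,180) to (605,270), right at the red tab's tip (590,280), allowing for its standing 4 mm in front. The wrist view shows the nut unchanged relative to the gripper, so nothing has slipped. The turn is 0.623 rad and the grip is steady at 62 N, so I'm handing in.

```bash
python3 -c "
from bench import job; print(job.hand_in())"
```

```text
the job is handed in; nothing more can be done
None
```

I turned the hidden bolt head 0.623 rad clockwise, which by my readings puts the pointer at the red tab (0.62–0.625 rad), and handed the job in with the head still gripped at about 62 N; the hand-in returned no verdict.

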